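# Turn the nozzle tray round and slide it into its dock

## Robot

A 6-joint arm with a two-finger parallel gripper is mounted at the origin on the work surface. World frame = base frame: x ahead of the robot, y to its left, z up, the work surface at z = 0. Lengths are in m, angles in rad, forces in N, time in s.
With the tool pointing down it reaches from about 0.35 to 0.85 m from the base axis. Payload 8.1 kg.
Tool frame: the origin (TCP) lies on the mounting face of the last link; the fingertips stand 186 mm ahead of it and the grasp point (between the pads) lies 167 mm ahead of it; z points along the fingers, y is the line along which they close (so a half turn about z gives the same grasp; the last joint's range is limited). The gripper opens to 93 mm and grips with 3 to 60 N. Pads are 15 mm wide; open, the fingers measure 128 mm over their backs; the gripper's body (75 mm by 188 mm) begins 65 mm behind the grasp point.
Start: joints at [-1.354, 0.13, 1.488, -0, 1.523, -0.085], TCP at [0.178, -0.573, 0.405] pointing down, gripper open.
Joint ranges: [-2.96, 2.96], [-0.89, 2.26], [0.02, 2.5], [-1.34, 4.48], [0, 2.73], [-2.66, 2.66]. Speed limits (rad/s): [2.39, 2.39, 2.79, 3.14, 3.14, 3.14].

## Interface

Orientations are given as a rotation vector (axis times angle).
In Python, from plant import * gives the robot as it stands. The module is installed in compiled form; this text tells all that it offers.
- The arm moves only by the tool arm_command, never from a script. Its argument "increments" is a list of rows, each a list of 6 numbers: the shift along the tool's x, y, z in units of 0.2 m (1.0 is 0.2 m), then the turn, a rotation vector about the tool's x, y, z in units of pi rad (1.0 is pi rad). A call has exactly 5 rows; each row is the pose to reach, as a shift and turn from the pose commanded when the call began, along the tool's axes at that moment, turning the shorter way round; what a row does not reach only later rows make up. A row lasts 1/8 s, in which the tool goes at most 62.5 mm and 10.7 degrees, less where a joint would pass 70% of its speed; a pose out of reach is approached as far as the arm can. A call with a number of a shift or a turn outside -1 to 1 is refused whole. A call with a gripper value outside its range is refused whole. "fingers" is the closure, from -1 (fully open) to 1 (shut), set as the call begins (left out, the last holds). The fingers move at their own pace and stop on an object; "force" is the grip in N (left out, the last holds). Time passes only in rows, so rows that repeat a pose let the fingers close, or fill a call up. It gives the time, the measured TCP pose, the force, the opening and the grip force at its end, in the units of the state.
- read_state(): the state, without advancing time (a new reading comes with each control period).
- read_camera(name): name is "scene" or "top" or "wrist"; returns a dict with "image" (420x560x3 uint8, red, green, blue), "fx", "fy", "cx", "cy" (pixels), "T" (4x4, takes a point from camera to world coordinates). Camera axes: x right, y down, z forward; pixel columns grow to the right and rows downward; lengths in m; the calibration is good to about 2 mm. A picture is of the moment at which its call begins. There is no depth.
- close_job(): hands the job in; it is judged then, once.
The state is a dict: "t": time; "q": joint angles; "dq": joint speeds; "joint_torque": joint torques, N m; "tool_pos": TCP position; "orientation": TCP orientation; "force": force on the tool from outside, world axes, zero at the start; "wrist_torque": the same for the moment, N m; "opening": finger opening in m; "gripper_force": force on a finger pad.
Only numpy, scipy, OpenCV 4.12 (cv2) and the standard library are available. Lean on these libraries where they do the work, as an engineer would, in place of code of your own. Each camera call takes 0.05 s, during which the arm holds its last target. There are 200 camera calls.

## Task

The spare-nozzle tray with the tapered nose is lying the wrong way round for its dock on the printer bench. Turn it end for end and slide it nose first between the dock's two rails, fully home so that its wide face plate comes up against the rail ends, and let go of it. Leave the other, square-ended tray where it is.

Things in the scene. Friction and masses are not known exactly. Their poses are not given: they have to be found in the camera images.
- tray: Grey tray to move, 150 mm long, 0.35 kg, loose. Origin: centre of underside; +x to the nose, z up. Runner plate at the bottom 5 mm thick, 90 wide, tapering to 60 over x 45 to 75 mm (nose). On it an open box 62 wide, 32 high, x -69 to 41. Upright face plate at the other end, x -75 to -69, 118 wide, 40 high: too wide for the rails. Starts flat on the bench, face plate roughly towards the dock.
- tray_bar (a point): Middle of the tray's carrying bar, 59 mm straight above the tray's origin, axes as the tray's. The bar runs along x: 76 mm long, 16 mm thick in y, from 46 to 72 mm above the bench, on two posts. Grasp it here from above, fingers closing along y.
- dock: Fixed; elsewhere each time. Origin: middle of its mouth, on the bench (z = 0); +x the way in. Two aluminium rails, x 0 to 150 mm, 18 high, 102 apart inside, lips at 14 to 18 height leave an 80 gap: runner plate fits under, only by sliding in from the mouth. No floor: tray slides on the bench. Black block behind: x 150 to 185, 45 high. Home: tray origin at x = 69, y = 0, face plate on rail ends.
- other_tray: Bystander that must stay: a similar grey tray, loose, square at both ends, 140 x 80 x 30 mm, with the same kind of carrying bar (top at 72 mm) but no nose, runner plate or face plate. Origin: centre of its underside; x along its length.
Mind the look-alikes: they are no part of the job. What is shaped like the tray but purple is not meant.

How it is judged:
At the end, for the whole second after the job is handed in: The tray rests flat on the bench between the rails, nose first (nose towards the dock's block, within 10 degrees of the rails' direction, within 14 mm of their centre line), its face plate within 12 mm of the rail ends, still and released; the other tray is within 40 mm of where it began (x of tray in the frame of dock between 0.057 and 0.08 m and y of tray in the frame of dock between -0.014 and 0.014 m and x of dock in the frame of tray below -0.04 m and angle between the x axis of tray and the x axis of dock, either way round below 0.18 rad and angle between tray's own z axis and vertical below 0.08 rad and height (world z) of tray between -0.006 and 0.006 m and linear speed of tray below 0.02 m/s and distance of other_tray from where it was at the start of the episode below 0.04 m); the robot touches nothing.
It fails at once if the other tray is shifted by more than 40 mm (distance of other_tray from where it was at the start of the episode above 0.04 m).
It also fails if it takes over 50 s, if anything falls off the work surface, if the arm or the gripper's body presses on something with over 40 N, if the wrist force passes 120 N, or if a joint passes its speed limit or range.

## Working session

There is one attempt and no reset: what is moved stays moved. The work goes in short steps, Python scripts to look and compute and a tool call to move; the robot and the scene stay as the last step left them, time stands still between calls to the robot, and variables do not carry over. Pictures are saved under pics/ and viewed, at most 10 in all, crops included, and the job is handed in when it is done.

Besides the shell and the picture viewer there is one more tool, called as a command line: name --pt "numbers of a row" for each row, then --argument value for the rest. arm_command: Moves the arm, as the interface text tells. Shifts and turns lie within -1 to 1; 1 stands for 0.2 m of shift or pi rad of turn. Its arguments: {"type":"object","properties":{"increments":{"type":"array","items":{"type":"array","items":{"type":"number","minimum":-1,"maximum":1}}},"fingers":{"type":"number"},"force":{"type":"number"}},"required":["increments"]}

```bash
mkdir -p pics; cat > h.py <<'E'
from plant import *
import numpy as np, cv2
from scipy.spatial.transform import Rotation as R
def shot(n,f):
    c=read_camera(n); cv2.imwrite('pics/'+f,c['image'][:,:,::-1]); np.savez('pics/'+f[:-4]+'.npz',**c); return c
def ray(c,u,v,z):
    T=np.array(c['T']); d=T[:3,:3]@np.array([(u-c['cx'])/c['fx'],(v-c['cy'])/c['fy'],1.]); o=T[:3,3]
    return (o+d*(z-o[2])/d[2])
E
python3 - <<'E'
from h import *
for n in('top','scene'):
    c=shot(n,n+'0.png'); print(n,c['fx'],np.round(c['T'],3).tolist())
s=read_state(); print(s['t'],s['tool_pos'],s['orientation'])
print(R.from_rotvec(s['orientation']).as_matrix().round(3))
E
```

```text
top 389.3063709208278 [[-0.002, -0.992, 0.124, 0.341], [-1.0, 0.002, -0.004, -0.13], [0.004, -0.124, -0.992, 1.009], [0.0, 0.0, 0.0, 1.0]]
scene 470.414407878556 [[-0.75, 0.456, -0.478, 1.015], [0.661, 0.509, -0.551, 0.531], [-0.008, -0.73, -0.684, 0.863], [0.0, 0.0, 0.0, 1.0]]
0.1 [ 0.1782945  -0.57269096  0.40379651] [-3.10426278e+00 -4.71971985e-01  1.99642801e-04]
[[ 0.955  0.297 -0.   ]
 [ 0.297 -0.955  0.002]
 [ 0.    -0.002 -1.   ]]
```

View pics/top0.png

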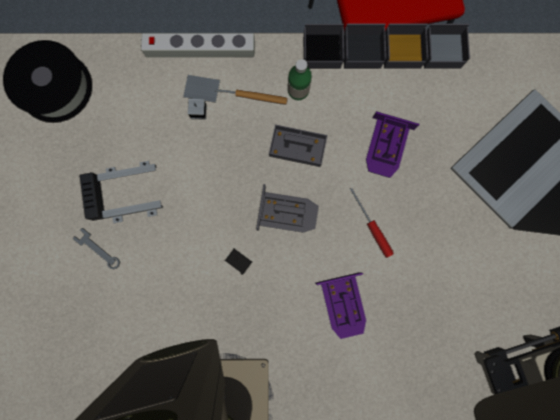

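View pics/scene0.png

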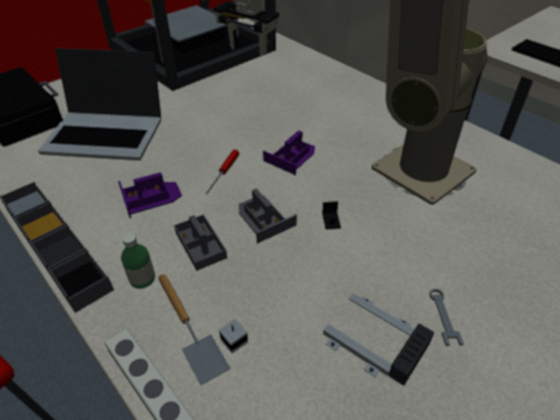

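Top view: the grey tray is at about (288,211) with its nose to the right. The square tray is at (298,145). The dock runs from about x 80 to 162, with its mouth to the right and its block at the left. Next I'll enlarge a crop to get exact pixels.

```bash
python3 - <<'E'
import cv2
i=cv2.imread('pics/top0.png')
a=cv2.resize(i[150:235,70:170],None,fx=6,fy=6,interpolation=cv2.INTER_CUBIC)[:510,:600]
cv2.imwrite('pics/c1.png',cv2.convertScaleAbs(a,alpha=1.3))
a=cv2.resize(i[120:240,245:335],None,fx=5,fy=5,interpolation=cv2.INTER_CUBIC)
cv2.imwrite('pics/c2.png',cv2.convertScaleAbs(a,alpha=1.8))
E
```

```text
(no output)
```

View pics/c1.png

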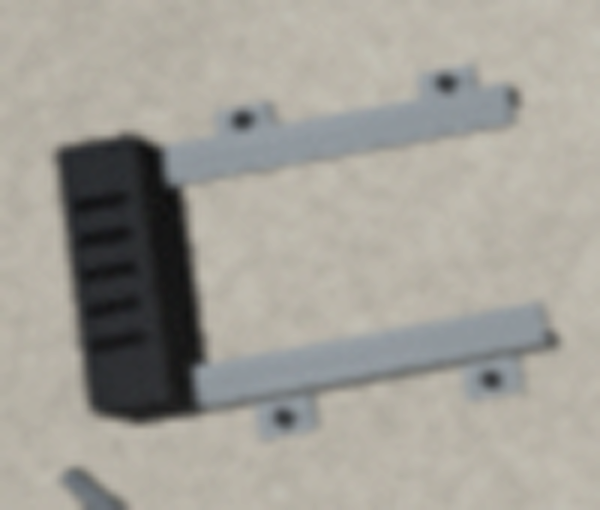

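View pics/c2.png

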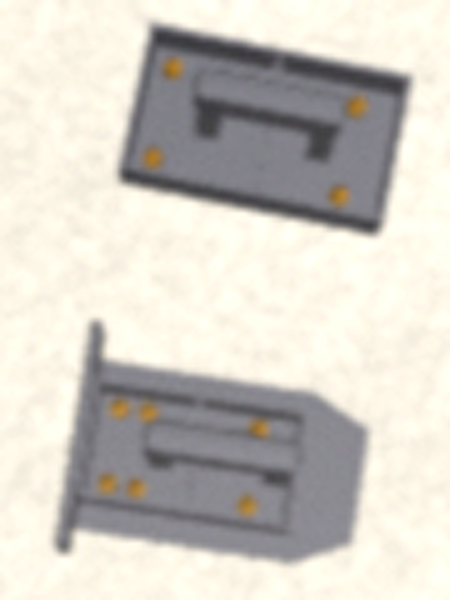

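Dock crop: the inner rail edges run (180,185)-(518,122) and (195,367)-(543,303). Tray crop: the bar top has corners near (150,422), (298,441), (295,471) and (148,453). The nose edge is (367,430)-(350,543), and the face plate top runs (97,322)-(63,550).

```bash
python3 - <<'E'
from h import *
c=dict(np.load('pics/top0.npz'))
def P(x,y,o,s,z): return ray(c,o[0]+(x+.5)/s-.5,o[1]+(y+.5)/s-.5,z)[:2]
D=lambda x,y:P(x,y,(70,150),6,.018); T=lambda x,y,z:P(x,y,(245,120),5,z)
a,b,e,f=D(180,185),D(518,122),D(195,367),D(543,303)
m=(b+f)/2; d=(a-b)+(e-f); print('mouth',m,'yaw',np.degrees(np.arctan2(d[1],d[0])),'gap',np.linalg.norm(b-f),'yaw from ends',np.degrees(np.arctan2(*(b-f)[::-1]))+90)
n=(T(367,430,.005)+T(350,543,.005))/2; p=(T(97,322,.04)+T(63,550,.04))/2
bb=[T(*q,.072) for q in((150,422),(298,441),(295,471),(148,453))]
print('nose',n,'plate',p,'L',np.linalg.norm(n-p),'yaw',np.degrees(np.arctan2(*(n-p)[::-1])))
k=bb[1]+bb[2]-bb[0]-bb[3]
print('mid',(n+p)/2,'bar',np.mean(bb,0),'yaw',np.degrees(np.arctan2(*k[::-1])),np.linalg.norm(k)/2)
print('other',np.mean([T(*q,.03) for q in((155,27),(410,78),(380,232),(122,180))],0))
E
```

```text
mouth [0.54447375 0.17675299] yaw 100.67132759064162 gap 0.08064131043562638 yaw from ends 99.72645004824236
nose [ 0.46204736 -0.23331853] plate [ 0.4839906  -0.08994656] L 0.14504147258876415 yaw -98.70166010529465
mid [ 0.47301898 -0.16163254] bar [ 0.4734556  -0.16061805] yaw -97.32136754160653 0.07227981813323246
other [ 0.64590823 -0.18575639]
```

arm_command --pt "0.15 -0.11 0 0 0 0" --pt "0.36 -0.27 0 0 0 0" --pt "0.58 -0.44 0 0 0 0" --pt "0.8 -0.6 0 0 0 0" --pt "1.0 -0.75 0 0 0 0" --fingers -1 --force 40

```text
t: 0.72
tool_pos: [0.3255, -0.3685, 0.4044]
orientation: [-3.105, -0.472, 0.0]
force: [0.9, -0.9, -0.8]
opening: 0.093
gripper_force: 0.0
```

arm_command --pt "0.22 -0.16 0 0 0 -0.05" --pt "0.44 -0.33 0 0 0 -0.1" --pt "0.66 -0.5 0 0 0 -0.15" --pt "0.87 -0.65 0 0 0 -0.2" --pt "1.0 -0.75 0 0 0 -0.24"

```text
t: 1.35
tool_pos: [0.472, -0.1654, 0.4044]
orientation: [-2.708, -1.591, 0.0]
force: [-0.9, -0.9, 0.7]
opening: 0.0929
gripper_force: 0.0
```

arm_command --pt "0 0 0.1 0 0 -0.05" --pt "0 0 0.25 0 0 -0.09" --pt "0 0 0.35 0 0 -0.119" --pt "0 0 0.4 0 0 -0.119" --pt "0 0 0.4 0 0 -0.119"

```text
t: 1.98
tool_pos: [0.4709, -0.1675, 0.3241]
orientation: [-2.374, -2.056, 0.001]
force: [-0.3, -0.1, 0.4]
opening: 0.0932
gripper_force: 0.0
```

```bash
cat >> h.py <<'E'
def togo(x,y,z,deg):
    s=read_state(); M=R.from_rotvec(s['orientation']).as_matrix(); p=s['tool_pos']
    a=np.degrees(np.arctan2(M[1,0],M[0,0])); G=np.array([[np.cos(np.radians(deg)),np.sin(np.radians(deg)),0],[np.sin(np.radians(deg)),-np.cos(np.radians(deg)),0],[0,0,-1]])
    sh=M.T@(np.array([x,y,z])-p)/.2; rv=R.from_matrix(M.T@G).as_rotvec()/np.pi
    print('t',s['t'],'pos',p.round(4),'ang',a.round(2),'F',s['force'].round(1),'open',s['opening'],'grip',s['gripper_force'],'q6',s['q'][5].round(2)); print('togo',sh.round(3),rv.round(4))
E
python3 - <<'E'
from h import *
c=shot('wrist','w1.png'); togo(.473,-.161,.226,82); print(np.round(c['T'],3).tolist(),c['fx'])
E
```

```text
t 2.025 pos [ 0.4712 -0.1676  0.325 ] ang 81.8 F [-0.1 -0.1  0.1] open 0.09286690492646617 grip 0.0 q6 -0.3
togo [0.034 0.004 0.495] [-0.     -0.     -0.0011]
[[0.99, -0.136, -0.043, 0.483], [-0.142, -0.945, -0.295, -0.084], [-0.001, 0.298, -0.955, 0.305], [0.0, 0.0, 0.0, 1.0]] 300.4434289807999
```

View pics/w1.png

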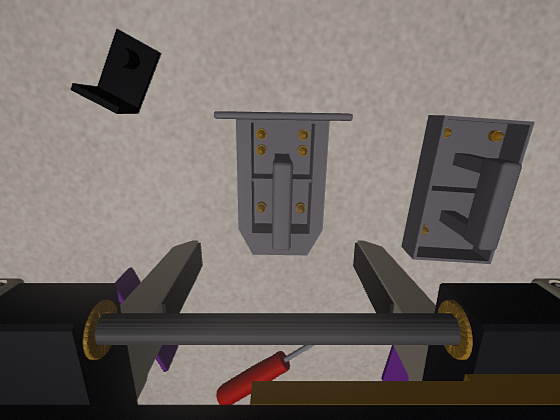

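Wrist view: the bar top is centred at u≈283, from (283,165) to (282,248). It sits midway between the fingertips (202 and 358, centre 280). I'll check this with rays.

```bash
python3 - <<'E'
from h import *
c=dict(np.load('pics/w1.npz'))
a=ray(c,283,163,.072);b=ray(c,282,249,.072);print(a,b,(a+b)/2,np.degrees(np.arctan2(*(b-a)[1::-1])))
p=(ray(c,215,113,.04)+ray(c,352,116,.04))/2;n=(ray(c,252,254,.005)+ray(c,311,254,.005))/2;print(p,n,(p+n)/2,np.degrees(np.arctan2(*(n-p)[1::-1])))
m=((p+n)/2); togo(.474,-.162,.227,82)
E
```

```text
[ 0.48132098 -0.12255652  0.072     ] [ 0.47042455 -0.19516735  0.072     ] [ 0.47587277 -0.15886193  0.072     ] -98.53446619057513
[ 0.48726151 -0.08727615  0.04      ] [ 0.46553232 -0.23319584  0.005     ] [ 0.47639691 -0.16023599  0.0225    ] -98.4697890209546
t 2.025 pos [ 0.4712 -0.1676  0.325 ] ang 81.8 F [-0.1 -0.1  0.1] open 0.09286690492646617 grip 0.0 q6 -0.3
togo [0.03 0.01 0.49] [-0.     -0.     -0.0011]
```

arm_command --pt "0.02 0.005 0.1 0 0 0.002" --pt "0.04 0.013 0.25 0 0 0.002" --pt "0.04 0.013 0.38 0 0 0.002" --pt "0.04 0.013 0.46 0 0 0.002" --pt "0.04 0.013 0.49 0 0 0.002"

```text
t: 2.65
tool_pos: [0.4749, -0.1601, 0.2266]
orientation: [-2.379, -2.051, 0.0]
force: [-0.6, -0.1, -0.2]
opening: 0.0931
gripper_force: 0.0
```

arm_command --pt "0 0 0 0 0 0" --pt "0 0 0 0 0 0" --pt "0 0 0 0 0 0" --pt "0 0 0 0 0 0" --pt "0 0 0 0 0 0" --fingers 1 --force 40

```text
t: 3.28
tool_pos: [0.4749, -0.16, 0.2269]
orientation: [2.379, 2.052, 0.0]
force: [0.3, 0.2, -0.7]
opening: 0.0475
gripper_force: 0.0
```

arm_command --pt "0 0 0 0 0 0" --pt "0 0 -0.04 0 0 0" --pt "0 0 -0.12 0 0 0" --pt "0 0 -0.2 0 0 0" --pt "0 0 -0.25 0 0 0"

```text
t: 3.9
tool_pos: [0.475, -0.1601, 0.2783]
orientation: [2.378, 2.051, 0.001]
force: [0.2, -0.3, -4.6]
opening: 0.0147
gripper_force: 40.0
```

```bash
python3 - <<'E'
from h import *
togo(.53,.03,.277,200)
E
```

```text
t 3.9 pos [ 0.475  -0.1601  0.2783] ang 81.55 F [ 0.2 -0.3 -4.6] open 0.014709914695281765 grip 39.98571753501892 q6 -0.28
togo [0.98  0.132 0.006] [ 1.000e-04  5.000e-04 -6.581e-01]
```

arm_command --pt "0.12 0.02 0 0 0 -0.03" --pt "0.34 0.05 0 0 0 -0.08" --pt "0.6 0.08 0 0 0 -0.13" --pt "0.85 0.11 0 0 0 -0.18" --pt "0.98 0.13 0 0 0 -0.23"

```text
t: 4.53
tool_pos: [0.5294, 0.0324, 0.277]
orientation: [-1.49, -2.765, -0.001]
force: [0.8, -0.8, -4.9]
opening: 0.0148
gripper_force: 40.0
```

arm_command --pt "0 0 0 0 0 -0.05" --pt "0 0 0 0 0 -0.1" --pt "0 0 0 0 0 -0.15" --pt "0 0 0 0 0 -0.2" --pt "0 0 0 0 0 -0.25"

```text
t: 5.15
tool_pos: [0.5291, 0.0301, 0.2768]
orientation: [-0.321, -3.125, 0.0]
force: [0.1, 0.4, -3.8]
opening: 0.0151
gripper_force: 40.0
```

arm_command --pt "0 0 0 0 0 -0.05" --pt "0 0 0 0 0 -0.1" --pt "0 0 0.05 0 0 -0.15" --pt "0 0 0.12 0 0 -0.178" --pt "0 0 0.18 0 0 -0.178"

```text
t: 5.78
tool_pos: [0.5322, 0.031, 0.2472]
orientation: [-0.545, 3.084, 0.001]
force: [-10.6, 11.7, 53.4]
opening: 0.0152
gripper_force: 40.0
```

```bash
python3 - <<'E'
from h import *
togo(.53,.03,.227,200); shot('wrist','w2.png')
E
```

```text
t 5.775 pos [0.5322 0.031  0.2472] ang -159.94 F [-10.6  11.7  53.4] open 0.015220066131009805 grip 39.98601973056793 q6 -1.96
togo [ 0.013 -0.001  0.101] [-0.0003  0.003   0.0003]
```

View pics/w2.png

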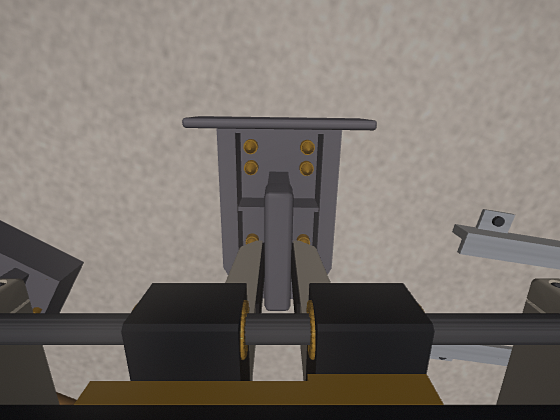

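The tray touched down with the TCP at z≈0.247, because the fingers finished closing during the lift and so hold the bar near its top. I'll ease off, release, and regrasp a half turn round at the proper height.

arm_command --pt "0 0 -0.01 0 0 0" --pt "0 0 -0.015 0 0 0" --pt "0 0 -0.015 0 0 0" --pt "0 0 -0.015 0 0 0" --pt "0 0 -0.015 0 0 0"

```text
t: 6.45
tool_pos: [0.531, 0.0303, 0.2465]
orientation: [-0.544, 3.088, -0.001]
force: [3.7, 2.4, 10.0]
opening: 0.0155
gripper_force: 40.0
```

```bash
python3 - <<'E'
from h import *
togo(.53,.03,.227,200)
E
```

```text
t 6.45 pos [0.531  0.0303 0.2465] ang -160.01 F [ 3.7  2.4 10. ] open 0.015472168364599078 grip 39.98980522155762 q6 -1.96
togo [0.006 0.001 0.097] [-0.0005  0.0018 -0.0001]
```

arm_command --pt "0 0 0 0 0 0" --pt "0 0 0 0 0 0" --pt "0 0 0 0 0 0" --pt "0 0 -0.05 0 0 0" --pt "0 0 -0.18 0 0 0" --fingers -1

```text
t: 7.08
tool_pos: [0.5286, 0.0301, 0.2791]
orientation: [0.545, -3.091, -0.001]
force: [0.1, -1.0, -0.2]
opening: 0.061
gripper_force: 0.0
```

arm_command --pt "0 0 -0.12 0 0 0.03" --pt "0 0 -0.25 0 0 0.08" --pt "0 0 -0.3 0 0 0.13" --pt "0 0 -0.3 0 0 0.18" --pt "0 0 -0.3 0 0 0.23"

```text
t: 7.7
tool_pos: [0.5294, 0.03, 0.3407]
orientation: [0.591, 3.085, 0.0]
force: [-0.5, -0.5, 0.6]
opening: 0.093
gripper_force: 0.0
```

arm_command --pt "0 0 0 0 0 0.05" --pt "0 0 0 0 0 0.1" --pt "0 0 0 0 0 0.15" --pt "0 0 0 0 0 0.2" --pt "0 0 0 0 0 0.25"

```text
t: 8.32
tool_pos: [0.5293, 0.03, 0.3404]
orientation: [1.727, 2.624, 0.0]
force: [0.1, 0.1, -0.1]
opening: 0.0931
gripper_force: 0.0
```

arm_command --pt "0 0 0 0 0 0.05" --pt "0 0 0 0 0 0.1" --pt "0 0 0 0 0 0.15" --pt "0 0 0 0 0 0.2" --pt "0 0 0 0 0 0.25"

```text
t: 8.95
tool_pos: [0.5293, 0.0301, 0.3404]
orientation: [2.6, 1.763, 0.0]
force: [-0.2, -0.3, -0.1]
opening: 0.0933
gripper_force: 0.0
```

arm_command --pt "0 0 0 0 0 0.05" --pt "0 0 0 0 0 0.1" --pt "0 0 0 0 0 0.15" --pt "0 0 0 0 0 0.2" --pt "0 0 0 0 0 0.25"

```text
t: 9.57
tool_pos: [0.5293, 0.03, 0.3404]
orientation: [3.077, 0.634, 0.0]
force: [-0.3, -0.5, -0.5]
opening: 0.0928
gripper_force: 0.0
```

```bash
python3 - <<'E'
from h import *
togo(.53,.03,.227,20); shot('wrist','w3.png')
E
```

```text
t 9.575 pos [0.5293 0.03   0.3404] ang 23.29 F [-0.3 -0.5 -0.5] open 0.09279177177174047 grip 0.0 q6 1.12
togo [0.003 0.001 0.567] [ 0.     -0.0001  0.0183]
```

View pics/w3.png

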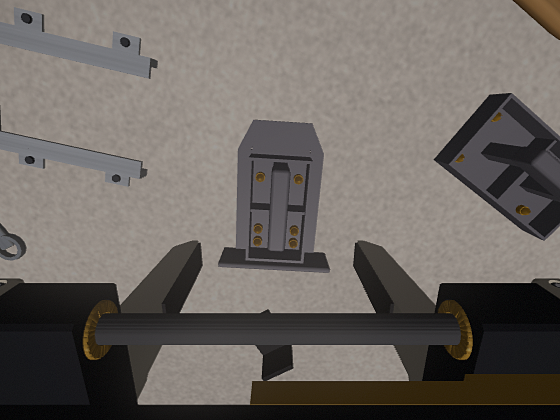

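Wrist view: the tray now has its nose away from the gripper, with the bar from (282,163) to (279,252) and the nose edge (253,121)-(313,124). The rail ends are at about (150,77) and (143,162).

```bash
python3 - <<'E'
from h import *
c=dict(np.load('pics/w3.npz'))
a=ray(c,279,252,.072);b=ray(c,282,163,.072);k=np.degrees(np.arctan2(*(b-a)[1::-1]))
n=(ray(c,253,121,.005)+ray(c,313,124,.005))/2
print((a+b)/2,k,n,n[:2]-.075*np.array([np.cos(np.radians(k)),np.sin(np.radians(k))]))
r=ray(c,150,77,.018);l=ray(c,143,162,.018);print(r,l,(r+l)/2,np.linalg.norm(r-l),np.degrees(np.arctan2(*(r-l)[1::-1]))+90)
m=(a+b)/2; togo(m[0],m[1],.227,k)
E
```

```text
[0.53163956 0.02914227 0.072     ] 21.65353083048981 [0.59800867 0.05434728 0.005     ] [0.52830126 0.0266728 ]
[0.5867602  0.18510236 0.018     ] [0.50698221 0.16933562 0.018     ] [0.54687121 0.17721899 0.018     ] 0.08132107927045118 101.17945148667339
t 9.625 pos [0.5293 0.03   0.3404] ang 22.85 F [-0.3 -0.6  0.6] open 0.09283839194853756 grip 0.0 q6 1.13
togo [0.009 0.008 0.567] [ 0.0001 -0.0001  0.0066]
```

arm_command --pt "0 0.005 0.1 0 0 0.01" --pt "0 0.008 0.27 0 0 0.01" --pt "0 0.008 0.43 0 0 0.01" --pt "0 0.008 0.53 0 0 0.01" --pt "0 0.008 0.567 0 0 0.01"

```text
t: 10.25
tool_pos: [0.5294, 0.0286, 0.2253]
orientation: [-3.084, -0.597, 0.003]
force: [-0.7, -0.6, -0.4]
opening: 0.0931
gripper_force: 0.0
```

arm_command --pt "0 0 0 0 0 0" --pt "0 0 0 0 0 0" --pt "0 0 0 0 0 0" --pt "0 0 0 0 0 0" --pt "0 0 0 0 0 0" --fingers 1 --force 40

```text
t: 10.88
tool_pos: [0.53, 0.0286, 0.2266]
orientation: [3.085, 0.594, 0.001]
force: [0.2, -0.9, 0.1]
opening: 0.0475
gripper_force: 0.0
```

arm_command --pt "0 0 0 0 0 0" --pt "0 0 0 0 0 0" --pt "0 0 0 0 0 0" --pt "0 0 0 0 0 0" --pt "0 0 0 0 0 0"

```text
t: 11.5
tool_pos: [0.5299, 0.0287, 0.2263]
orientation: [-3.085, -0.594, 0.0]
force: [-0.1, 1.3, -0.4]
opening: 0.0157
gripper_force: 39.7
```

```bash
python3 - <<'E'
from h import *
d=np.radians(100.6); p=np.array([.5457,.177])-.115*np.array([np.cos(d),np.sin(d)])
print(p);togo(p[0],p[1],.247,100.6)
E
```

```text
[0.56685441 0.06396243]
t 11.5 pos [0.5299 0.0287 0.2263] ang 21.79 F [-0.1  1.3 -0.4] open 0.015683391103370026 grip 39.712767004966736 q6 1.15
togo [ 0.237 -0.095 -0.103] [-1.000e-04 -0.000e+00 -4.378e-01]
```

Gripped at the proper height. Next I'll lift 20 mm, swing to the dock's heading in front of the mouth, and check.

arm_command --pt "0 0 -0.05 0 0 0" --pt "0.03 -0.01 -0.1 0 0 -0.04" --pt "0.1 -0.04 -0.1 0 0 -0.09" --pt "0.17 -0.07 -0.1 0 0 -0.14" --pt "0.237 -0.095 -0.1 0 0 -0.19"

```text
t: 12.12
tool_pos: [0.5671, 0.0641, 0.2465]
orientation: [-2.77, -1.482, 0.001]
force: [0.4, 0.6, -4.7]
opening: 0.0158
gripper_force: 39.7
```

arm_command --pt "0 0 0 0 0 -0.05" --pt "0 0 0 0 0 -0.1" --pt "0 0 0 0 0 -0.15" --pt "0 0 0 0 0 -0.2" --pt "0 0 0 0 0 -0.248"

```text
t: 12.75
tool_pos: [0.5667, 0.0638, 0.2463]
orientation: [-2.0, -2.422, 0.001]
force: [0.3, 0.2, -4.6]
opening: 0.0159
gripper_force: 39.8
```

```bash
python3 - <<'E'
from h import *
togo(.5669,.064,.23,100.6); shot('wrist','w4.png')
d=np.radians(100.6); p=np.array([.5457,.177])+.069*np.array([np.cos(d),np.sin(d)]);print(p);togo(p[0],p[1],.23,100.6)
E
```

```text
t 12.75 pos [0.5667 0.0638 0.2463] ang 100.92 F [ 0.3  0.2 -4.6] open 0.015853767141996843 grip 39.82845425605774 q6 -0.17
togo [0.001 0.001 0.082] [-0.0003 -0.      0.0018]
[0.53300736 0.24482254]
t 12.8 pos [0.5667 0.0638 0.2464] ang 101.34 F [ 0.1 -0.3 -3.1] open 0.015351781512171075 grip 39.83392953872681 q6 -0.18
togo [0.921 0.013 0.082] [-0.0002 -0.      0.0041]
```

View pics/w4.png

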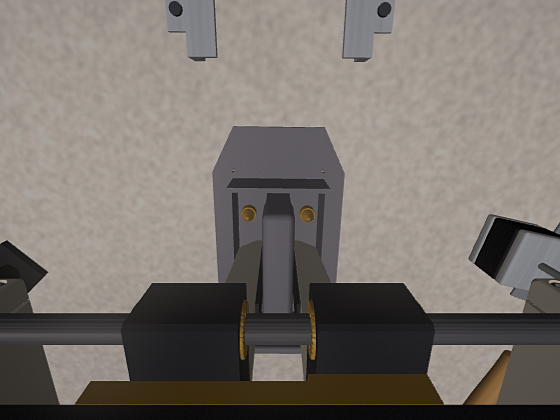

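The view shows the nose (234–326) centred between the rails' inner edges (216 and 344) and parallel to them. Next I'll lower to just above the bench and slide in.

arm_command --pt "0 0 0.02 0 0 0.002" --pt "0 0 0.06 0 0 0.002" --pt "0 0 0.085 0 0 0.002" --pt "0.04 0 0.085 0 0 0.002" --pt "0.12 0.002 0.085 0 0 0.002"

```text
t: 13.42
tool_pos: [0.5629, 0.088, 0.2294]
orientation: [-2.015, -2.41, -0.0]
force: [1.1, 0.2, -3.6]
opening: 0.0158
gripper_force: 39.8
```

arm_command --pt "0.09 0 0 0 0 0" --pt "0.18 0.002 0 0 0 0" --pt "0.27 0.003 0 0 0 0" --pt "0.34 0.004 0 0 0 0" --pt "0.4 0.004 0 0 0 0"

```text
t: 14.05
tool_pos: [0.5492, 0.1674, 0.2293]
orientation: [2.013, 2.412, -0.0]
force: [0.1, 0.4, -3.9]
opening: 0.0155
gripper_force: 39.8
```

```bash
python3 - <<'E'
from h import *
togo(.533,.2448,.229,100.6)
E
```

```text
t 14.05 pos [0.5492 0.1674 0.2293] ang 100.3 F [ 0.1  0.4 -3.9] open 0.015486767017548954 grip 39.82945382595062 q6 0.03
togo [ 0.395 -0.01   0.002] [-0.      0.     -0.0016]
```

arm_command --pt "0.09 -0.003 0 0 0 0" --pt "0.18 -0.005 0 0 0 0" --pt "0.27 -0.008 0 0 0 0" --pt "0.33 -0.01 0 0 0 0" --pt "0.36 -0.01 0 0 0 0"

```text
t: 14.68
tool_pos: [0.5344, 0.2377, 0.2293]
orientation: [2.013, 2.412, -0.0]
force: [-0.1, -0.5, -3.4]
opening: 0.0162
gripper_force: 39.8
```

arm_command --pt "0.005 0 0 0 0 0" --pt "0.01 0 0 0 0 0" --pt "0.015 0 0 0 0 0" --pt "0.02 0 0 0 0 0" --pt "0.025 0 0 0 0 0"

```text
t: 15.3
tool_pos: [0.5338, 0.2417, 0.2294]
orientation: [-2.014, -2.411, -0.0]
force: [0.1, -0.3, -3.0]
opening: 0.0158
gripper_force: 39.8
```

```bash
python3 - <<'E'
from h import *
togo(.533,.2448,.2265,100.6)
E
```

```text
t 15.3 pos [0.5338 0.2417 0.2294] ang 100.26 F [ 0.1 -0.3 -3. ] open 0.015770278564462278 grip 39.82943594455719 q6 0.16
togo [ 0.016 -0.001  0.014] [ 0.     -0.     -0.0019]
```

No contact yet, so I'll creep on.

arm_command --pt "0.006 0 0.003 0 0 0" --pt "0.012 0 0.006 0 0 0" --pt "0.018 0 0.009 0 0 0" --pt "0.022 0 0.01 0 0 0" --pt "0.025 0 0.01 0 0 0"

```text
t: 15.92
tool_pos: [0.5327, 0.2465, 0.2271]
orientation: [2.013, 2.411, -0.001]
force: [0.6, -2.0, -5.1]
opening: 0.0158
gripper_force: 39.8
```

```bash
python3 - <<'E'
from h import *
togo(.533,.2448,.2265,100.6); shot('wrist','w5.png')
E
```

```text
t 15.925 pos [0.5327 0.2465 0.2271] ang 100.28 F [ 0.6 -2.  -5.1] open 0.01582395647891697 grip 39.84866738319397 q6 0.17
togo [-0.009 -0.     0.003] [-0.0002  0.0002 -0.0018]
```

arm_command --pt "0.004 0 0 0 0 0" --pt "0.008 0 0 0 0 0" --pt "0.012 0 0 0 0 0" --pt "0.016 0 0 0 0 0" --pt "0.02 0 0 0 0 0"

```text
t: 16.6
tool_pos: [0.5322, 0.2482, 0.2268]
orientation: [2.012, 2.409, -0.008]
force: [-0.9, -20.2, -2.2]
opening: 0.0154
gripper_force: 40.0
```

```bash
python3 - <<'E'
from h import *
togo(.533,.2448,.2265,100.6); c=shot('top','t5.png')
cv2.imwrite('pics/t5c.png',cv2.convertScaleAbs(cv2.resize(c['image'][140:240,60:180,::-1],None,fx=5,fy=5,interpolation=cv2.INTER_CUBIC),alpha=1.6))
E
```

```text
t 16.6 pos [0.5322 0.2482 0.2268] ang 100.25 F [ -0.9 -20.2  -2.2] open 0.01544538237151402 grip 39.9908173084259 q6 0.17
togo [-0.017  0.001  0.001] [-0.0007  0.0017 -0.0019]
```

The plate has come up against the rail ends: 20 N against the motion, within about 3 mm of the predicted spot. I'll ease off, release and rise.

arm_command --pt "-0.01 0 0 0 0 0" --pt "-0.015 0 0 0 0 0" --pt "-0.015 0 0 0 0 0" --pt "-0.015 0 0 0 0 0" --pt "-0.015 0 0 0 0 0"

```text
t: 17.27
tool_pos: [0.5324, 0.2472, 0.2269]
orientation: [2.014, 2.411, -0.003]
force: [-1.3, -6.1, -4.8]
opening: 0.0154
gripper_force: 40.0
```

arm_command --pt "0 0 0 0 0 0" --pt "0 0 0 0 0 0" --pt "0 0 0 0 0 0" --pt "0 0 0 0 0 0" --pt "0 0 0 0 0 0" --fingers -1

```text
t: 17.9
tool_pos: [0.5327, 0.2477, 0.2274]
orientation: [2.014, 2.411, 0.0]
force: [-0.6, -0.3, -0.2]
opening: 0.0612
gripper_force: 0.0
```

arm_command --pt "0 0 -0.05 0 0 0" --pt "0 0 -0.2 0 0 0" --pt "0 0 -0.4 0 0 0" --pt "0 0 -0.55 0 0 0" --pt "0 0 -0.6 0 0 0"

```text
t: 18.52
tool_pos: [0.5333, 0.2479, 0.3506]
orientation: [2.012, 2.41, 0.006]
force: [-0.1, -1.2, -0.1]
opening: 0.0925
gripper_force: 0.0
```

```bash
python3 - <<'E'
from h import *
togo(.533,.2448,.2265,100.6); shot('wrist','w6.png')
E
```

```text
t 18.525 pos [0.5333 0.2479 0.3506] ang 100.27 F [-0.1 -1.2 -0.1] open 0.09253487075238491 grip 0.0 q6 0.17
togo [-0.016 -0.007  0.621] [ 0.0015 -0.0003 -0.0018]
```

View pics/w6.png

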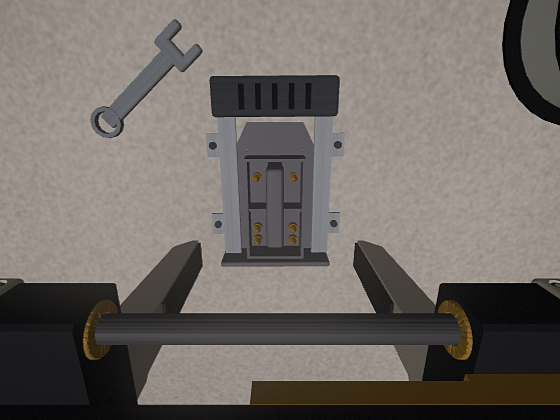

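The tray is flat between the rails, nose towards the block at (275,95). Its face plate sits on the rail ends at v≈255, and the gripper is clear above it. I'll hand it in.

```bash
python3 -c "
from plant import *
print(close_job())"
```

```text
the job is handed in; nothing more can be done
None
```

The tray is turned end for end, slid nose first fully home in the dock with its face plate on the rail ends, and released; the other tray was not touched, and I handed the job in at about 18.5 s (no verdict was returned).

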